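Prop the sprung latch and pull the spent reagent cassette

TASK

The spent reagent cassette in the analyser's loading dock is held down by a sprung latch. Wedge the latch open by lowering the large orange plug between the white bridge and the leaning yellow flap, so that it pushes the flap aside, and let go so that the plug alone holds it. Then lift the cassette out and set it down gently, upright, in the red tray, leaving the latch propped open for the next cassette.

Things in the scene. Friction and masses are not known exactly. Their poses are not given: they have to be found in the camera images.
- plug: Prop: large orange round plug upright on the table, 84 mm tall. Foot 28 mm across, widening over 12 mm to a body 46 mm across (up to 44 mm height), then a stem 22 mm across from 44 to 84 mm; grip the stem from above at 70 mm. Origin: centre of the underside, z up. A smaller orange plug (28 mm across, 60 mm tall), too thin to open the latch, and a beaker stand near.
- dock: Fixed green and white block 100 (x) x 216 (y) mm, origin at table height; cassette pocket centre at y = -70 mm. Across it stands a white bridge, top 107 mm high, its +y face at y = -10 mm. The steel latch slides on the dock along y under the bridge. Shut, its yellow flap faces the bridge across 31 mm, upright to 22 mm above the latch plate, then leaning out 20 mm more up to 50 mm.
- seat (a point): Where to lower the plug's foot: on the latch plate, 67.5 mm up, at dock x 0, y +20 mm; dock axes. Straight down here (7 mm either way in y, 12 in x) the plug pushes the leaning flap and latch aside (up to about 20 N) till its foot meets the plate. Let go, the spring carries plate and plug 7 mm in -y to the bridge and pins it there. Fingers closing along x clear bridge and flap.
- latch (a joint): Travel of the sprung latch in m: 0 shut (its nose overlaps the cassette's shoulder by 9 mm), grows as it slides along the dock's +y; stop at 0.034. Spring: 1.2 N shut, 2.4 N at 0.015, 4 N at the stop; springs back when let go. Propped by the large plug it reads about 0.015; the cassette is free above 0.010.
- cassette: Spent cassette, grey with blue grip fin, 100 to 210 g, in the dock's pocket (3 mm play, walls 35 mm up its side). Body 50 (x) x 40 (y) x 52 mm tall; on it a fin 30 (x) x 14 (y) mm from 52 to 102 mm. Origin: centre of the underside, 8 mm above the table; dock axes. Grip the fin from above, fingers closing along x, 87 mm up; lift 50 mm or more. The white and green one is a bystander.
- tray: Shallow red open tray fixed on the table, outside 150 (x) x 120 (y) x 28 mm, walls and floor 5 mm. Origin: centre of its underside, x along the long side.

How it is judged:
By the outcome, as a careful person would: the job done as asked, in the order asked, and still so for the second after the job is handed in, with the robot touching nothing.
It also fails if it takes over 48 s, if anything falls off the work surface, if the arm or the gripper's body presses on something with over 40 N, if the wrist force passes 120 N, or if a joint passes its speed limit or range.

ROBOT

A 6-joint arm with a two-finger parallel gripper is mounted at the origin on the work surface. World frame = base frame: x ahead of the robot, y to its left, z up, the work surface at z = 0. Lengths are in m, angles in rad, forces in N, time in s.
With the tool pointing down it reaches from about 0.325 to 1 m from the base axis. Payload 5.1 kg.
Tool frame: the origin (TCP) lies where the fingers leave the gripper's body, on its centre line; the fingertips stand 73 mm ahead of it and the grasp point (between the pads) lies 54 mm ahead of it; z points along the fingers, y is the line along which they close (so a half turn about z gives the same grasp; the last joint's range is limited). The gripper opens to 85 mm and grips with 20 to 120 N. Pads are 22 mm wide; open, the fingers measure 114 mm over their backs; the gripper's body (76 mm by 85 mm) begins 54 mm behind the grasp point. The pads swing forward as they close: fully open they stand 13 mm farther back than shut.
Start: joints at [-1.209, 0.124, 1.65, -0, 1.367, -0.083], TCP at [0.28, -0.587, 0.304] pointing down, gripper open.
Joint ranges: [-2.61, 2.61], [-1.02, 2.33], [0.03, 2.71], [-1.35, 4.49], [0.32, 2.68], [-2.91, 2.91]. Speed limits (rad/s): [2.57, 2.57, 3.14, 3.14, 3.14, 3.14].

INTERFACE

Orientations are given as a unit quaternion [x, y, z, w].
In Python, from bench import env, optics, job gives the robot as it stands. The module is installed in compiled form; this text tells all that it offers.
- The arm moves only by the shell command python3 -m handwheel 'ROWS' [FORCE]. ROWS is JSON, a list of rows, each an object with "jaw": the opening, from 0 (shut) to 1 (fully open); "offset": the shift along the tool's x, y, z in units of 30 mm (1.0 is 30 mm), a list of three; "rot": the turn, a rotation vector about the tool's x, y, z in units of 6 degrees (1.0 is 6 degrees), a list of three. A call has 1 to 12 rows; each row shifts and turns the commanded pose from where the row before left it, along the tool's axes as they then stand; what a row does not reach is not made up. A row lasts 1/12 s, in which the tool goes at most 41.7 mm and 7.16 degrees, less where a joint would pass 70% of its speed; a pose out of reach is approached as far as the arm can. A call is refused whole if a number of a shift passes 1 or a number of a turn 1, either way. A call with a gripper value outside its range is refused whole. The fingers move at their own pace and stop on an object; FORCE is the grip in N (left out, the last holds). Time passes only in rows, so rows that do not move let the fingers close. It gives the time, the measured TCP pose, the force, the opening and the grip force at its end, in the units of the state.
- env.state(): the state, without advancing time (a new reading comes with each control period).
- optics.get_image(name): name is "scene" or "top" or "wrist"; returns the picture (420x560x3 uint8, red, green, blue); there is no depth.
- optics.camera_info(name): a dict with "K" (3x3 intrinsics, pixels), "k1" (the pictures are not rectified: a ray, as slopes to the right and down, at radius r is drawn at 1 + k1 r^2 times it, then the intrinsics apply), "world_from_camera" (4x4, takes a point from camera to world coordinates); the wrist camera has in their place "hand_eye" (4x4, takes a point from camera to tool coordinates, whose origin is the TCP and whose axes are the flange's). Camera axes: x right, y up, looking along -z (the intrinsics and any distortion apply to the point x, -y, -z); pixel columns grow to the right and rows downward; lengths in m; the calibration is good to about 2 mm. A picture is of the moment at which its call begins: read the wrist's pose just before it. camera_info takes no time and is no camera call.
- job.hand_in(): hands the job in; it is judged then, once.
The state is a dict: "time_s": time; "joints": joint angles; "joint_vel": joint speeds; "joint_torque": joint torques, N m; "tcp_pos": TCP position; "ee_rot": TCP orientation; "force": force on the tool from outside, world axes, zero at the start; "torque": the same for the moment, N m; "grip_width": finger opening in m; "gripper_force": force on a finger pad.
Only numpy, scipy, OpenCV 4.12 (cv2) and the standard library are available. Lean on these libraries where they do the work, as an engineer would, in place of code of your own. Each camera call takes 0.05 s, during which the arm holds its last target. There are 200 camera calls.

## Working session

There is one attempt and no reset: what is moved stays moved. The work goes in short steps, Python scripts to look and compute and a shell command to move; the robot and the scene stay as the last step left them, time stands still between calls to the robot, and variables do not carry over. Pictures are saved under pics/ and viewed, at most 13 in all, crops included, and the job is handed in when it is done.

```bash
mkdir -p pics; python3 - <<'E'
from bench import env, optics
import cv2, numpy as np
s=env.state(); print({k:np.round(v,3).tolist() for k,v in s.items()})
for n in ("scene","top"):
    im=optics.get_image(n); cv2.imwrite(f"pics/{n}0.png",im[:,:,::-1])
    c=optics.camera_info(n); print(n,c)
print(optics.camera_info("wrist"))
E
```

```text
{'time_s': 0.0, 'joints': [-1.209, 0.125, 1.652, -0.0, 1.367, -0.083], 'joint_vel': [0.001, -0.001, 0.001, -0.001, -0.001, -0.002], 'joint_torque': [0.001, -42.361, -36.546, -0.0, 0.007, 0.0], 'tcp_pos': [0.279, -0.586, 0.303], 'ee_rot': [0.975, 0.221, -0.0, -0.001], 'force': [0.164, -0.665, 0.856], 'torque': [0.006, 0.014, -0.048], 'gripper_force': 0.0, 'grip_width': 0.086}
scene {'K': array([[425.84741682,   0.        , 276.98682491],
       [  0.        , 425.84741682, 206.16909264],
       [  0.        ,   0.        ,   1.        ]]), 'k1': -0.029274388733713345, 'world_from_camera': array([[-0.38833075, -0.68795926,  0.61311604,  1.03121127],
       [ 0.9214779 , -0.2835295 ,  0.2654986 ,  0.21549981],
       [-0.00881574,  0.66807415,  0.74404248,  0.72004912],
       [ 0.        ,  0.        ,  0.        ,  1.        ]])}
top {'K': array([[456.86178701,   0.        , 280.68252831],
       [  0.        , 456.86178701, 209.10936553],
       [  0.        ,   0.        ,   1.        ]]), 'k1': -0.06940123945570466, 'world_from_camera': array([[ 1.12570802e-02,  9.89123655e-01, -1.46654948e-01,
         3.45863159e-01],
       [-9.99936550e-01,  1.11966224e-02, -1.23774765e-03,
        -5.89712418e-03],
       [ 4.17754596e-04,  1.46659576e-01,  9.89186936e-01,
         1.00589708e+00],
       [ 0.00000000e+00,  0.00000000e+00,  0.00000000e+00,
         1.00000000e+00]])}
{'K': array([[360.53599586,   0.        , 281.29293493],
       [  0.        , 360.53599586, 202.6851656 ],
       [  0.        ,   0.        ,   1.        ]]), 'k1': 0.024433670985483203, 'hand_eye': array([[-1.51641420e-03,  9.47491623e-01,  3.19776992e-01,
         8.17546253e-02],
       [ 9.99998582e-01,  1.67111998e-03, -2.09396342e-04,
        -3.09788013e-04],
       [-7.32787000e-04,  3.19776221e-01, -9.47492814e-01,
        -6.99768751e-02],
       [ 0.00000000e+00,  0.00000000e+00,  0.00000000e+00,
         1.00000000e+00]])}
```

View pics/scene0.png

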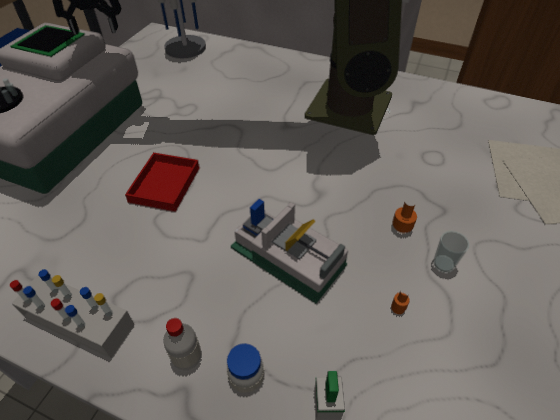

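View pics/top0.png

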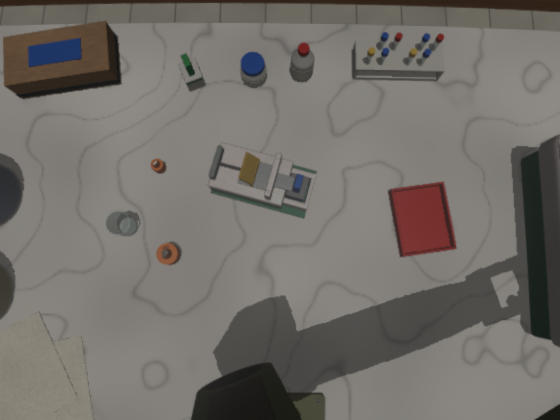

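The scene view shows the large plug at about (405,217), the dock at (290,250), the cassette fin at (257,212) and the tray at (164,182). In the top view they're at (168,254), (262,180), (298,183) and (422,219). Next I'll measure them.

```bash
cat > h.py <<'E'
from bench import env, optics
import cv2, numpy as np
from scipy.spatial.transform import Rotation as R
def cam(n,s=None):
    c=optics.camera_info(n)
    if n=="wrist":
        T=np.eye(4);T[:3,:3]=R.from_quat(s["ee_rot"]).as_matrix();T[:3,3]=s["tcp_pos"]
        return c["K"],c["k1"],T@c["hand_eye"]
    return c["K"],c["k1"],c["world_from_camera"]
def ray(c,uv):
    K,k1,T=c
    p=cv2.undistortPoints(np.array(uv,float).reshape(-1,1,2),K,np.array([k1,0,0,0.]))[:,0]
    d=np.c_[p[:,0],-p[:,1],-np.ones(len(p))]@T[:3,:3].T
    return T[:3,3],d
def onz(c,uv,z):
    o,d=ray(c,uv); return o+d*((z-o[2])/d[:,2])[:,None]
def proj(c,P):
    K,k1,T=c; q=(np.array(P).reshape(-1,3)-T[:3,3])@T[:3,:3]
    return cv2.projectPoints(np.c_[q[:,0],-q[:,1],-q[:,2]],np.zeros(3),np.zeros(3),K,np.array([k1,0,0,0.]))[0][:,0]
def blobs(im,lo,hi,amin=20):
    m=cv2.inRange(cv2.cvtColor(im,cv2.COLOR_RGB2HSV),lo,hi)
    return [x for x in cv2.findContours(m,cv2.RETR_EXTERNAL,cv2.CHAIN_APPROX_NONE)[0] if cv2.contourArea(x)>amin]
E
python3 - <<'E'
from h import *
np.set_printoptions(precision=4,suppress=True)
for n in ("top","scene"):
    im=cv2.imread(f"pics/{n}0.png")[:,:,::-1].copy(); c=cam(n)
    for nm,lo,hi,z in (("orange",(5,150,80),(16,255,255),.022),("blue",(108,130,50),(125,255,255),.110),("red",(0,180,60),(4,255,255),.028),("yellow",(17,120,60),(30,255,255),.1),("green",(60,80,20),(90,255,255),.03)):
        for b in blobs(im,lo,hi):
            r=cv2.minAreaRect(b); print(n,nm,np.round(r[0]),np.round(r[1]),round(r[2]),onz(c,[r[0]],z)[0][:2])
            if nm=="red" and r[1][0]>40: print(onz(c,cv2.boxPoints(r),z)[:,:2])
im=cv2.imread("pics/top0.png"); cv2.imwrite("pics/topc.png",cv2.resize(im[130:230,195:335],None,fx=5.7,fy=5.7,interpolation=cv2.INTER_CUBIC))
im=cv2.imread("pics/scene0.png"); cv2.imwrite("pics/scc.png",cv2.resize(im[190:310,220:430],None,fx=3.8,fy=3.8,interpolation=cv2.INTER_CUBIC))
E
```

```text
top blue [252.  63.] [22. 22.] 90 [0.7878 0.0589]
top blue [54. 52.] [20. 53.] 81 [0.8145 0.4862]
top blue [384.  36.] [6. 5.] 90 [ 0.8543 -0.2219]
top yellow [249. 168.] [15. 27.] 18 [0.5639 0.0606]
top yellow [414.  52.] [6. 5.] 90 [ 0.8241 -0.2858]
top yellow [372.  52.] [7. 5.] 90 [ 0.823  -0.1951]
top green [188.  64.] [21.  5.] 63 [0.8241 0.2125]
scene orange [401. 300.] [15. 11.] 24 [0.583  0.2671]
scene orange [405. 216.] [22. 14.] 15 [0.3768 0.2335]
scene blue [244. 361.] [34. 33.] 90 [0.8265 0.0704]
scene blue [ 69. 310.] [ 9. 11.] 16 [ 0.8605 -0.2228]
scene blue [ 84. 292.] [11.  8.] 90 [ 0.8256 -0.2218]
scene blue [ 28. 291.] [8. 8.] 45 [ 0.86   -0.3114]
scene blue [ 43. 275.] [10.  8.] 90 [ 0.826  -0.3099]
scene blue [255. 210.] [10. 24.] 30 [ 0.5536 -0.0382]
scene blue [12. 36.] [ 8. 31.] 60 [ 0.1846 -1.0469]
scene red [174. 326.] [13. 15.] 90 [ 0.7895 -0.0901]
scene red [ 55. 302.] [6. 8.] 45 [ 0.8354 -0.3165]
scene red [ 14. 284.] [6. 8.] 45 [ 0.8354 -0.4189]
scene red [161. 178.] [47. 65.] 29 [ 0.4814 -0.3164]
[[ 0.559  -0.3621]
 [ 0.3622 -0.409 ]
 [ 0.3981 -0.2675]
 [ 0.581  -0.2392]]
scene yellow [ 99. 299.] [11.  9.] 81 [ 0.8222 -0.1983]
scene yellow [ 56. 280.] [ 9. 11.] 8 [ 0.822  -0.2894]
scene yellow [300. 232.] [ 7. 35.] 45 [0.5626 0.0589]
scene green [332. 386.] [30. 12.] 90 [0.7822 0.1985]
scene green [285. 274.] [116.  45.] 10 [0.6165 0.05  ]
scene green [ 77. 145.] [ 50. 165.] 59 [ 0.4624 -0.5829]
scene green [47. 40.] [68. 30.] 13 [ 0.0541 -1.0658]
```

View pics/topc.png

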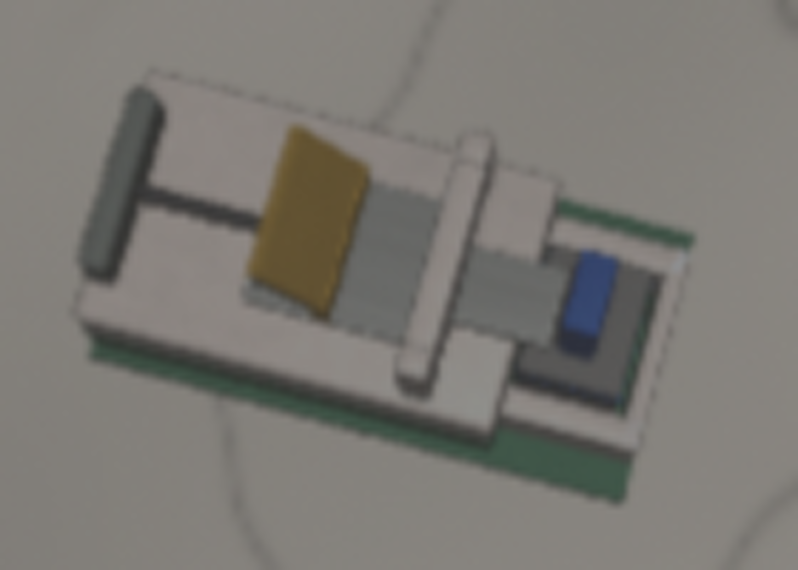

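View pics/scc.png

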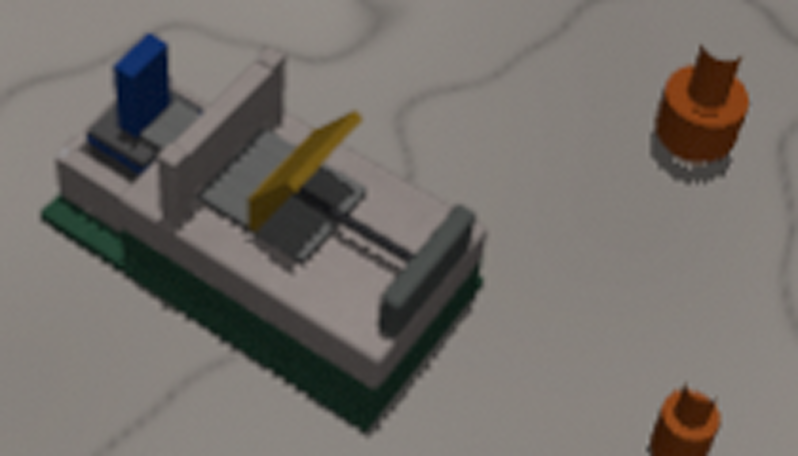

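The top crop shows the bridge's top +y edge running from (462,133) to (398,382) and the fin top centred near (588,290). The scene crop shows the fin top near (142,57), the bridge's far top corner at (285,62) and the plug's stem top near (718,55).

```bash
python3 - <<'E'
from h import *
np.set_printoptions(precision=4,suppress=True)
t=cam("top");s=cam("scene")
T=lambda p:(np.array(p,float)+.5)/5.7-.5+[195,130]
S=lambda p:(np.array(p,float)+.5)/3.8-.5+[220,190]
b=onz(t,T([[462,133],[398,382],[492,140],[428,390]]),.107); print("bridge top",b[:,:2]); e=b[0]-b[1]; print("len",np.linalg.norm(e[:2]),"yaw",np.degrees(np.arctan2(e[1],e[0])),"mid",(b[0]+b[1])[:2]/2)
print("fin top",onz(t,T([[588,290]]),.110)[:,:2],onz(s,S([[142,57]]),.110)[:,:2])
print("bridge far", onz(s,S([[285,62]]),.107)[:,:2],"near",onz(s,S([[185,172]]),.107)[:,:2])
# dock outline long edge, top view green bottom edge z=0? & scene
print("dockbase top",onz(t,T([[90,357],[622,500]]),0)[:,:2],"scene",onz(s,S([[367,432],[42,215]]),0)[:,:2])
for n,c in (("top",t),("scene",s)):
    im=cv2.imread(f"pics/{n}0.png")[:,:,::-1].copy()
    for x in blobs(im,(4,110,30),(16,255,255),30):
        (u,v),r=cv2.minEnclosingCircle(x); 
        if 60<v<320: print(n,"or",round(u),round(v),round(r,1),cv2.boundingRect(x),onz(c,[[u,v]],.044)[0][:2])
    m=cv2.inRange(cv2.cvtColor(im,cv2.COLOR_RGB2HSV),(0,120,30),(4,255,255))|cv2.inRange(cv2.cvtColor(im,cv2.COLOR_RGB2HSV),(174,120,30),(180,255,255))
    for x in cv2.findContours(m,0,1)[0]:
        if cv2.contourArea(x)>800:
            q=cv2.boxPoints(cv2.minAreaRect(x)); w=onz(c,q,.02)[:,:2]; print(n,"tray",w.mean(0),w)
E
```

```text
bridge top [[ 0.5942  0.0068]
 [ 0.504   0.028 ]
 [ 0.5918 -0.004 ]
 [ 0.5013  0.0175]]
len 0.09267426540219158 yaw -13.260708857427296 mid [0.5491 0.0174]
fin top [[ 0.537  -0.0383]] [[ 0.5396 -0.0395]]
bridge far [[0.5125 0.0281]] near [[0.597  0.0095]]
dockbase top [[ 0.5315  0.1534]
 [ 0.4772 -0.056 ]] scene [[ 0.6367  0.1227]
 [ 0.579  -0.0874]]
top or 167 253 10.8 (157, 243, 21, 21) [0.3918 0.2338]
top or 157 165 6.5 (151, 159, 13, 13) [0.5829 0.2648]
top tray [ 0.4756 -0.3171] [[ 0.539  -0.2462]
 [ 0.5618 -0.3664]
 [ 0.4113 -0.3868]
 [ 0.3902 -0.2689]]
scene or 399 303 10.7 (391, 292, 18, 22) [0.6037 0.2637]
scene or 405 218 14.4 (393, 204, 24, 29) [0.4031 0.2333]
scene tray [ 0.4758 -0.3183] [[ 0.5671 -0.3667]
 [ 0.3518 -0.417 ]
 [ 0.393  -0.2588]
 [ 0.5914 -0.2308]]
```

```bash
python3 -m handwheel '[{"jaw":1,"offset":[0.46,-0.97,0],"rot":[0,0,0]},{"jaw":1,"offset":[0.46,-0.97,0],"rot":[0,0,0]},{"jaw":1,"offset":[0.46,-0.97,0],"rot":[0,0,0]},{"jaw":1,"offset":[0.46,-0.97,0],"rot":[0,0,0]},{"jaw":1,"offset":[0.46,-0.97,0],"rot":[0,0,0]},{"jaw":1,"offset":[0.46,-0.97,0],"rot":[0,0,0]},{"jaw":1,"offset":[0.46,-0.97,0],"rot":[0,0,0]},{"jaw":1,"offset":[0.46,-0.97,0],"rot":[0,0,0]},{"jaw":1,"offset":[0.46,-0.97,0],"rot":[0,0,0]},{"jaw":1,"offset":[0.46,-0.97,0],"rot":[0,0,0]}]' && python3 -m handwheel '[{"jaw":1,"offset":[0,0,0],"rot":[0,0,-0.92]},{"jaw":1,"offset":[0,0,0],"rot":[0,0,-0.92]},{"jaw":1,"offset":[0,0,0],"rot":[0,0,-0.92]},{"jaw":1,"offset":[0,0,0],"rot":[0,0,-0.92]},{"jaw":1,"offset":[0,0,0],"rot":[0,0,-0.92]},{"jaw":1,"offset":[0,0,0],"rot":[0,0,-0.92]},{"jaw":1,"offset":[0,0,0],"rot":[0,0,-0.92]},{"jaw":1,"offset":[0,0,0],"rot":[0,0,-0.92]},{"jaw":1,"offset":[0,0,0],"rot":[0,0,-0.92]},{"jaw":1,"offset":[0,0,0],"rot":[0,0,0]}]'
cat >> h.py <<'E'
def go(target):
    s=env.state(); M=R.from_quat(s["ee_rot"]).as_matrix()
    d=np.array(target)-s["tcp_pos"]; a=M.T@d/.03
    print("t",round(s["time_s"],2),"tcp",np.round(s["tcp_pos"],4),"xang",np.round(np.degrees(np.arctan2(M[1,0],M[0,0])),2),"z",np.round(M[:,2],3),"units",np.round(a,2),"F",np.round(s["force"],1),"w",round(s["grip_width"],4))
E
python3 -c "
from h import *
go([.55,.02,.32])"
```

```text
time_s: 0.93
tcp_pos: [0.2785, -0.2631, 0.3033]
ee_rot: [0.975, 0.22, -0.0, -0.0]
force: [0.2, 0.6, 0.7]
grip_width: 0.0855
gripper_force: 0.0
time_s: 1.77
tcp_pos: [0.2789, -0.2645, 0.3035]
ee_rot: [0.792, 0.61, 0.0, -0.0]
force: [0.4, 0.2, -0.5]
grip_width: 0.0852
gripper_force: 0.0
t 1.77 tcp [ 0.2789 -0.2645  0.3035] xang 75.25 z [-0.     0.001 -1.   ] units [11.47  6.33 -0.55] F [ 0.4  0.2 -0.5] w 0.0852
```

```bash
python3 -m handwheel '[{"jaw":1,"offset":[0.96,0.53,-0.05],"rot":[0,0,0]},{"jaw":1,"offset":[0.96,0.53,-0.05],"rot":[0,0,0]},{"jaw":1,"offset":[0.96,0.53,-0.05],"rot":[0,0,0]},{"jaw":1,"offset":[0.96,0.53,-0.05],"rot":[0,0,0]},{"jaw":1,"offset":[0.96,0.53,-0.05],"rot":[0,0,0]},{"jaw":1,"offset":[0.96,0.53,-0.05],"rot":[0,0,0]},{"jaw":1,"offset":[0.96,0.53,-0.05],"rot":[0,0,0]},{"jaw":1,"offset":[0.96,0.53,-0.05],"rot":[0,0,0]},{"jaw":1,"offset":[0.96,0.53,-0.05],"rot":[0,0,0]},{"jaw":1,"offset":[0.96,0.53,-0.05],"rot":[0,0,0]},{"jaw":1,"offset":[0.96,0.53,-0.05],"rot":[0,0,0]},{"jaw":1,"offset":[0.96,0.53,-0.05],"rot":[0,0,0]}]' && python3 -m handwheel '[{"jaw":1,"offset":[0,0,0],"rot":[0,0,0]},{"jaw":1,"offset":[0,0,0],"rot":[0,0,0]}]' >/dev/null; python3 - <<'E'
from h import *
go([.55,.02,.32]); s=env.state(); np.save("pics/w1.npy",[*s["tcp_pos"],*s["ee_rot"]])
im=optics.get_image("wrist"); cv2.imwrite("pics/w1.png",im[:,:,::-1])
E
```

```text
time_s: 2.77
tcp_pos: [0.5527, 0.0221, 0.3215]
ee_rot: [0.793, 0.609, -0.0, -0.0]
force: [-0.4, 0.4, 0.1]
grip_width: 0.0853
gripper_force: 0.0
t 2.93 tcp [0.5524 0.0217 0.3212] xang 75.19 z [-0.002 -0.    -1.   ] units [-0.07 -0.06  0.04] F [ 0.9 -0.4  0.5] w 0.0856
```

View pics/w1.png

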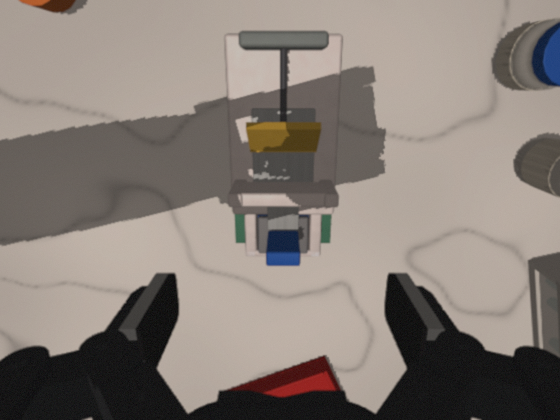

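The wrist view shows the dock well aligned with the image. The bridge's top +y edge lies at row 193 or so, columns 232–338, and the fin at (283,250).

```bash
python3 - <<'E'
from h import *
np.set_printoptions(precision=4,suppress=True)
w=np.load("pics/w1.npy"); c=cam("wrist",dict(tcp_pos=w[:3],ee_rot=w[3:]))
b=onz(c,[[232,193],[338,193],[234,207],[336,206]],.107)[:,:2]; e=b[1]-b[0]
print(b,np.linalg.norm(e),np.degrees(np.arctan2(e[1],e[0])),(b[0]+b[1])/2)
im=cv2.imread("pics/w1.png")[:,:,::-1].copy()
for x in blobs(im,(105,120,30),(125,255,255),100):
    r=cv2.boundingRect(x); 
    if 200<r[1]<300: print(r, onz(c,[[r[0],r[1]+r[3]],[r[0]+r[2],r[1]+r[3]]],.110)[:,:2])
print(im[225:270:2,284])
print(im[180:212,284].mean(1).round())
cv2.imwrite("pics/w1c.png",cv2.resize(cv2.imread("pics/w1.png")[95:275,215:355],None,fx=4,fy=3.3,interpolation=cv2.INTER_CUBIC)) 
E
```

```text
[[ 0.5108  0.027 ]
 [ 0.5952  0.0045]
 [ 0.5087  0.0148]
 [ 0.5912 -0.0061]] 0.08735118188169151 -14.873797925664208 [0.553  0.0157]
(267, 231, 33, 34) [[ 0.5213 -0.043 ]
 [ 0.5492 -0.0504]]
[[135 130 125]
 [133 130 124]
 [ 95  92  90]
 [ 31  39  63]
 [  9  27  59]
 [ 23  37  64]
 [ 16  34  63]
 [ 22  35  63]
 [ 18  36  64]
 [ 22  36  64]
 [ 23  38  64]
 [ 22  37  65]
 [ 21  35  63]
 [ 27  45  79]
 [ 37  69 126]
 [ 43  79 141]
 [ 45  78 140]
 [ 39  73 136]
 [ 41  75 137]
 [ 39  73 136]
 [101 108 138]
 [186 172 162]
 [185 173 163]]
[ 85.  76.  75.  78.  79.  79.  77.  79.  78.  80.  79.  79.  87. 120.
 151. 173. 182. 183. 182. 179. 179. 177. 176. 174. 173. 156. 116.  82.
  72.  72.  70.  71.]
```

```bash
python3 -m handwheel '[{"jaw":1,"offset":[0.68,-0.87,0.05],"rot":[0,0,0]},{"jaw":1,"offset":[0.68,-0.87,0.05],"rot":[0,0,0]},{"jaw":1,"offset":[0.68,-0.87,0.05],"rot":[0,0,0]},{"jaw":1,"offset":[0.68,-0.87,0.05],"rot":[0,0,0]},{"jaw":1,"offset":[0.68,-0.87,0.05],"rot":[0,0,0]},{"jaw":1,"offset":[0.68,-0.87,0.05],"rot":[0,0,0]},{"jaw":1,"offset":[0.68,-0.87,0.05],"rot":[0,0,0]},{"jaw":1,"offset":[0.68,-0.87,0.05],"rot":[0,0,0]},{"jaw":1,"offset":[0,0,0],"rot":[0,0,0]},{"jaw":1,"offset":[0,0,0],"rot":[0,0,0]}]' >/dev/null; python3 - <<'E'
from h import *
np.set_printoptions(precision=4,suppress=True)
go([.392,.234,.35]); s=env.state(); c=cam("wrist",s)
im=optics.get_image("wrist"); cv2.imwrite("pics/w2.png",im[:,:,::-1])
for x in blobs(im,(4,110,30),(16,255,255),100):
    (u,v),r=cv2.minEnclosingCircle(x); print(u,v,r,onz(c,[[u,v]],.044)[0])
E
```

```text
t 3.82 tcp [0.3908 0.2317 0.3098] xang 75.22 z [ 0. -0. -1.] units [ 0.09  0.02 -1.34] F [0.2 0.2 0.7] w 0.0855
281.4838562011719 166.55645751953125 25.68106460571289 [0.3917 0.2364 0.044 ]
475.5 77.5 23.162569046020508 [0.5756 0.2694 0.044 ]
```

View pics/w2.png

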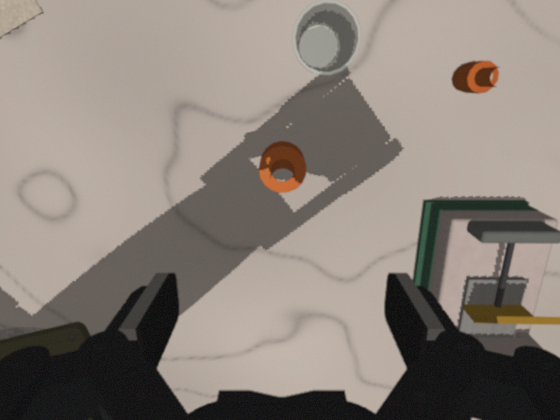

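The wrist view shows the large plug at (283,167), with its grey stem-top disc at about (283,174). No obstacle sits near it on the finger sides.

```bash
python3 - <<'E'
from h import *
np.set_printoptions(precision=4,suppress=True)
s=env.state(); c=cam("wrist",s)
print(onz(c,[[283,174]],.084))
im=cv2.imread("pics/w2.png")[:,:,::-1]
print(im[138:196:2,283].tolist()); print(im[174,255:312:3].tolist())
for g in ([.391,.234],[.391,.236]):
  print(proj(c,[[*g,.084],[*g,.044],[*g,0]]).round(1).tolist())
  th=np.linspace(0,6.28,60)
  for r,z in((.023,.044),(.023,.012),(.014,0),(.011,.084)):
    q=proj(c,np.c_[g[0]+r*np.cos(th),g[1]+r*np.sin(th),0*th+z]); print(r,z,q.min(0).round(),q.max(0).round())
for x in blobs(im.copy(),(4,110,30),(16,255,255),100): print(cv2.boundingRect(x))
E
```

```text
[[0.3945 0.2383 0.084 ]]
[[101, 96, 92], [99, 90, 84], [87, 49, 31], [84, 44, 21], [96, 51, 23], [105, 56, 27], [103, 54, 27], [104, 55, 27], [103, 54, 25], [105, 55, 30], [100, 53, 27], [86, 44, 20], [84, 44, 22], [84, 44, 20], [84, 43, 22], [93, 72, 62], [102, 95, 90], [100, 92, 88], [102, 95, 89], [99, 93, 87], [106, 99, 94], [165, 147, 138], [190, 109, 65], [196, 106, 54], [198, 108, 56], [197, 106, 54], [198, 107, 54], [185, 134, 108], [178, 166, 157]]
[[100, 95, 88], [112, 95, 86], [199, 113, 58], [197, 112, 59], [199, 113, 58], [153, 87, 45], [102, 92, 87], [101, 94, 89], [101, 95, 89], [102, 96, 91], [102, 96, 92], [101, 94, 90], [101, 95, 90], [88, 49, 28], [104, 56, 28], [102, 54, 26], [103, 54, 29], [162, 147, 135], [163, 152, 142]]
[[280.4, 179.7], [280.4, 168.8], [280.5, 159.3]]
0.023 0.044 [256. 145.] [305. 192.]
0.023 0.012 [258. 139.] [303. 183.]
0.014 0 [267. 146.] [294. 172.]
0.011 0.084 [267. 167.] [293. 192.]
[[279.7, 177.5], [279.9, 166.8], [280.0, 157.5]]
0.023 0.044 [256. 143.] [304. 190.]
0.023 0.012 [258. 137.] [302. 181.]
0.014 0 [267. 144.] [293. 170.]
0.011 0.084 [267. 165.] [293. 190.]
(259, 141, 47, 52)
(453, 61, 46, 32)
```

```bash
python3 -m handwheel '[{"jaw":1,"offset":[0.06,0.03,0.885],"rot":[0,0,0]},{"jaw":1,"offset":[0,0,0.885],"rot":[0,0,0]},{"jaw":1,"offset":[0,0,0.885],"rot":[0,0,0]},{"jaw":1,"offset":[0,0,0.885],"rot":[0,0,0]},{"jaw":1,"offset":[0,0,0.885],"rot":[0,0,0]},{"jaw":1,"offset":[0,0,0.885],"rot":[0,0,0]},{"jaw":1,"offset":[0,0,0.885],"rot":[0,0,0]},{"jaw":1,"offset":[0,0,0],"rot":[0,0,0]},{"jaw":0.4,"offset":[0,0,0],"rot":[0,0,0]},{"jaw":0,"offset":[0,0,0],"rot":[0,0,0]},{"jaw":0,"offset":[0,0,0],"rot":[0,0,0]},{"jaw":0,"offset":[0,0,0],"rot":[0,0,0]}]' 80; python3 -m handwheel '[{"jaw":0,"offset":[0,0,0],"rot":[0,0,0]},{"jaw":0,"offset":[0,0,0],"rot":[0,0,0]},{"jaw":0,"offset":[0,0,0],"rot":[0,0,0]},{"jaw":0,"offset":[0,0,0],"rot":[0,0,0]}]'; python3 -c "
from h import *
go([.56,.046,.36])"
```

```text
time_s: 4.87
tcp_pos: [0.3946, 0.2336, 0.1262]
ee_rot: [0.793, 0.61, 0.002, 0.001]
force: [-0.0, 0.5, -0.2]
grip_width: 0.0384
gripper_force: 0.0
time_s: 5.2
tcp_pos: [0.394, 0.2338, 0.1257]
ee_rot: [0.792, 0.61, 0.001, 0.0]
force: [-2.1, 0.9, 6.4]
grip_width: 0.0201
gripper_force: 78.1
t 5.2 tcp [0.394  0.2338 0.1257] xang 75.18 z [ 0.002  0.001 -1.   ] units [-4.63  6.96 -7.8 ] F [-2.1  0.9  6.4] w 0.0201
```

```bash
python3 -m handwheel '[{"jaw":0,"offset":[0,0,-0.4],"rot":[0,0,0]},{"jaw":0,"offset":[0,0,-0.9],"rot":[0,0,0]},{"jaw":0,"offset":[0,0,-0.9],"rot":[0,0,0]},{"jaw":0,"offset":[0,0,-0.9],"rot":[0,0,0]},{"jaw":0,"offset":[0,0,-0.9],"rot":[0,0,0]},{"jaw":0,"offset":[0,0,-0.9],"rot":[0,0,0]},{"jaw":0,"offset":[0,0,-0.9],"rot":[0,0,0]}]'; python3 -m handwheel '[{"jaw":0,"offset":[-0.46,0.7,0],"rot":[0,0,0]},{"jaw":0,"offset":[-0.46,0.7,0],"rot":[0,0,0]},{"jaw":0,"offset":[-0.46,0.7,0],"rot":[0,0,0]},{"jaw":0,"offset":[-0.46,0.7,0],"rot":[0,0,0]},{"jaw":0,"offset":[-0.46,0.7,0],"rot":[0,0,0]},{"jaw":0,"offset":[-0.46,0.7,0],"rot":[0,0,0]},{"jaw":0,"offset":[-0.46,0.7,0],"rot":[0,0,0]},{"jaw":0,"offset":[-0.46,0.7,0],"rot":[0,0,0]},{"jaw":0,"offset":[-0.46,0.7,0],"rot":[0,0,0]},{"jaw":0,"offset":[-0.46,0.7,0],"rot":[0,0,0]},{"jaw":0,"offset":[0,0,0],"rot":[0,0,0]},{"jaw":0,"offset":[0,0,0],"rot":[0,0,0]}]'; python3 - <<'E'
from h import *
go([.5605,.0468,.1932])
s=env.state(); c=cam("wrist",s)
im=optics.get_image("wrist"); cv2.imwrite("pics/w3.png",im[:,:,::-1])
E
```

```text
time_s: 5.78
tcp_pos: [0.3927, 0.2331, 0.299]
ee_rot: [0.792, 0.61, -0.0, -0.0]
force: [1.9, 0.6, -1.5]
grip_width: 0.02
gripper_force: 78.2
time_s: 6.78
tcp_pos: [0.561, 0.0454, 0.2973]
ee_rot: [0.793, 0.609, -0.001, -0.001]
force: [-0.4, -0.8, -0.5]
grip_width: 0.0197
gripper_force: 78.7
t 6.78 tcp [0.561  0.0454 0.2973] xang 75.07 z [-0.002  0.    -1.   ] units [ 0.04 -0.02  3.47] F [-0.4 -0.8 -0.5] w 0.0197
```

View pics/w3.png

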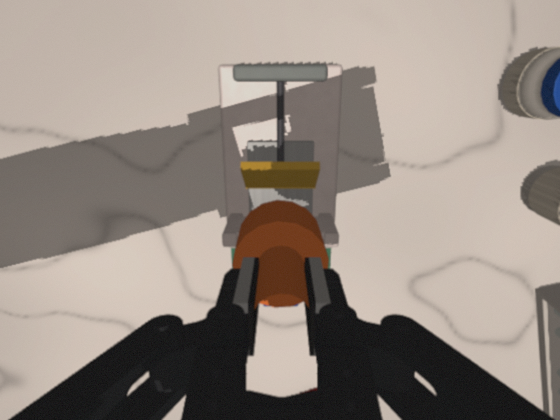

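The plug hangs upright in the fingers and is centred on the dock at column 281. Now I'll lower it, slowing once it reaches the flap.

```bash
python3 -m handwheel '[{"jaw":0,"offset":[0.03,0,0.6],"rot":[0,0,0]},{"jaw":0,"offset":[0,0,0.6],"rot":[0,0,0]},{"jaw":0,"offset":[0,0,0.4],"rot":[0,0,0]},{"jaw":0,"offset":[0,0,0.2],"rot":[0,0,0]},{"jaw":0,"offset":[0,0,0.2],"rot":[0,0,0]},{"jaw":0,"offset":[0,0,0.2],"rot":[0,0,0]},{"jaw":0,"offset":[0,0,0.2],"rot":[0,0,0]},{"jaw":0,"offset":[0,0,0.2],"rot":[0,0,0]}]' 100; python3 -m handwheel '[{"jaw":0,"offset":[0,0,0.15],"rot":[0,0,0]},{"jaw":0,"offset":[0,0,0.15],"rot":[0,0,0]},{"jaw":0,"offset":[0,0,0.15],"rot":[0,0,0]},{"jaw":0,"offset":[0,0,0.15],"rot":[0,0,0]}]';python3 -c "
from h import *
go([.5605,.0468,.1932])"
```

```text
time_s: 7.5
tcp_pos: [0.5622, 0.0467, 0.2217]
ee_rot: [0.792, 0.61, 0.001, 0.001]
force: [-0.2, -2.0, 4.1]
grip_width: 0.0193
gripper_force: 98.2
time_s: 7.83
tcp_pos: [0.5635, 0.0466, 0.2062]
ee_rot: [0.792, 0.61, 0.003, 0.003]
force: [-1.0, -2.5, 7.5]
grip_width: 0.0201
gripper_force: 99.3
t 7.83 tcp [0.5635 0.0466 0.2062] xang 75.17 z [ 0.008 -0.001 -1.   ] units [-0.02 -0.1   0.43] F [-1.  -2.5  7.5] w 0.0201
```

```bash
for i in 1; do python3 -m handwheel '[{"jaw":0,"offset":[0,0,0.12],"rot":[0,0,0]},{"jaw":0,"offset":[0,0,0.12],"rot":[0,0,0]}]'; done; python3 -m handwheel '[{"jaw":0,"offset":[0,0,0.08],"rot":[0,0,0]},{"jaw":0,"offset":[0,0,0.05],"rot":[0,0,0]}]'; python3 -c "
from h import *
go([.5605,.0468,.1932])"
```

```text
time_s: 8.0
tcp_pos: [0.5615, 0.0465, 0.1952]
ee_rot: [0.792, 0.61, 0.0, 0.001]
force: [0.1, -3.9, 0.5]
grip_width: 0.0192
gripper_force: 98.5
time_s: 8.17
tcp_pos: [0.5615, 0.047, 0.1931]
ee_rot: [0.792, 0.61, -0.0, -0.0]
force: [-7.9, -1.7, 20.2]
grip_width: 0.0195
gripper_force: 100.8
t 8.17 tcp [0.5615 0.047  0.1931] xang 75.16 z [-0.  0. -1.] units [-0.01 -0.03 -0.  ] F [-7.9 -1.7 20.2] w 0.0195
```

```bash
python3 -m handwheel '[{"jaw":0,"offset":[0,0,-0.02],"rot":[0,0,0]},{"jaw":0.1,"offset":[0,0,0],"rot":[0,0,0]},{"jaw":0.4,"offset":[0,0,0],"rot":[0,0,0]},{"jaw":0.6,"offset":[0,0,0],"rot":[0,0,0]},{"jaw":0.6,"offset":[0,0,0],"rot":[0,0,0]},{"jaw":0.6,"offset":[0,0,0],"rot":[0,0,0]}]'; python3 - <<'E'
from h import *
go([.5605,.0468,.36])
im=optics.get_image("wrist"); cv2.imwrite("pics/w4.png",im[:,:,::-1])
im=optics.get_image("scene"); cv2.imwrite("pics/s4.png",cv2.resize(im[170:310,210:400,::-1],None,fx=4,fy=4,interpolation=cv2.INTER_CUBIC))
E
```

```text
time_s: 8.67
tcp_pos: [0.5606, 0.0472, 0.1906]
ee_rot: [0.792, 0.61, -0.0, -0.001]
force: [-0.2, -0.3, -0.4]
grip_width: 0.0512
gripper_force: 0.0
t 8.67 tcp [0.5606 0.0472 0.1906] xang 75.17 z [-0.002  0.001 -1.   ] units [-0.01 -0.01 -5.65] F [-0.2 -0.3 -0.4] w 0.0512
```

View pics/s4.png

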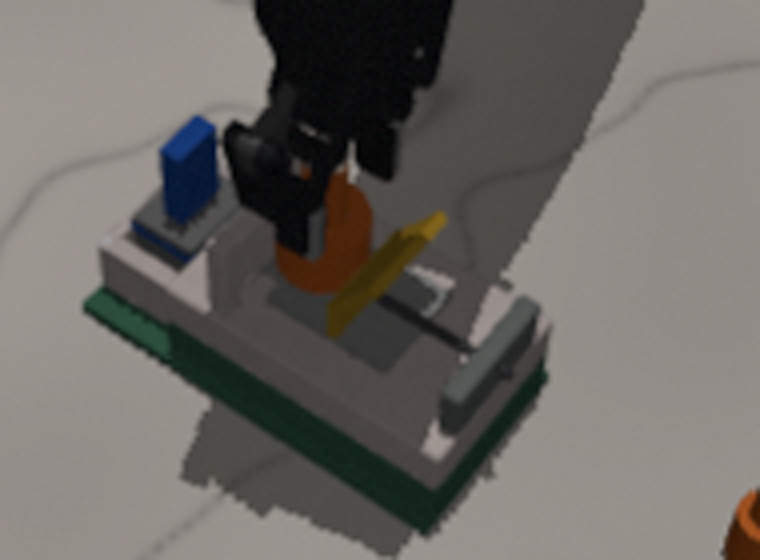

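The scene crop shows the plug upright between bridge and flap at (325,235), with the flap pushed aside. The fingers are open around it.

```bash
python3 -m handwheel '[{"jaw":0.6,"offset":[0,0,-0.3],"rot":[0,0,0]},{"jaw":0.6,"offset":[0,0,-0.7],"rot":[0,0,0]},{"jaw":0.6,"offset":[0,0,-0.9],"rot":[0,0,0]},{"jaw":0.6,"offset":[0,0,-0.9],"rot":[0,0,0]},{"jaw":0.7,"offset":[0,0,-0.9],"rot":[0,0,0]},{"jaw":0.8,"offset":[-0.7,0,0],"rot":[0,0,0]},{"jaw":0.8,"offset":[-0.7,0,0],"rot":[0,0,0]},{"jaw":0.8,"offset":[-0.7,0,0],"rot":[0,0,0]},{"jaw":0.8,"offset":[-0.7,0,0],"rot":[0,0,0]},{"jaw":0.8,"offset":[0,0,0],"rot":[0,0,0]},{"jaw":0.8,"offset":[0,0,0],"rot":[0,0,0]}]'; python3 - <<'E'
from h import *
np.set_printoptions(precision=4,suppress=True)
go([.537,-.0395,.149])
s=env.state(); c=cam("wrist",s)
im=optics.get_image("wrist"); cv2.imwrite("pics/w5.png",im[:,:,::-1])
for x in blobs(im,(105,120,30),(125,255,255),100):
    r=cv2.boundingRect(x);print(r,onz(c,[[r[0],r[1]+r[3]],[r[0]+r[2],r[1]+r[3]]],.110)[:,:2])
E
```

```text
time_s: 9.68
tcp_pos: [0.5396, -0.0348, 0.3032]
ee_rot: [0.793, 0.609, 0.0, 0.0]
force: [0.2, -0.1, 0.1]
grip_width: 0.0679
gripper_force: 0.0
t 9.68 tcp [ 0.5396 -0.0348  0.3032] xang 75.06 z [ 0.001  0.    -1.   ] units [-0.18 -0.05  5.14] F [ 0.2 -0.1  0.1] w 0.0679
(261, 179, 38, 31) [[ 0.5206 -0.0428]
 [ 0.5491 -0.0504]]
```

View pics/w5.png

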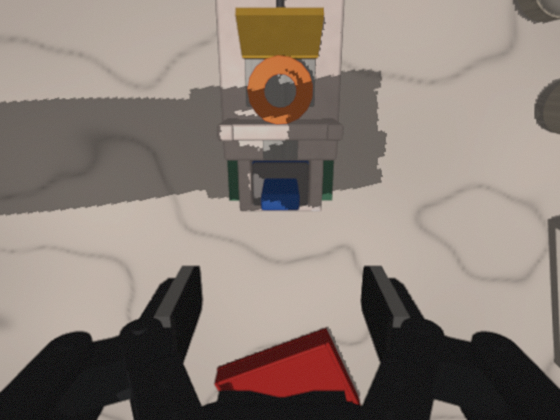

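The plug is pinned against the bridge at (280,90) and the shoulder is clear. The fin is at (280,194), matching the earlier estimate.

```bash
python3 -m handwheel '[{"jaw":0.8,"offset":[-0.18,-0.06,0.9],"rot":[0,0,0]},{"jaw":0.8,"offset":[0,0,0.9],"rot":[0,0,0]},{"jaw":0.8,"offset":[0,0,0.9],"rot":[0,0,0]},{"jaw":0.8,"offset":[0,0,0.9],"rot":[0,0,0]},{"jaw":0.8,"offset":[0,0,0.9],"rot":[0,0,0]},{"jaw":0.8,"offset":[0,0,0.6],"rot":[0,0,0]},{"jaw":0.8,"offset":[0,0,0],"rot":[0,0,0]},{"jaw":0.5,"offset":[0,0,0],"rot":[0,0,0]},{"jaw":0.2,"offset":[0,0,0],"rot":[0,0,0]},{"jaw":0.1,"offset":[0,0,0],"rot":[0,0,0]},{"jaw":0,"offset":[0,0,0],"rot":[0,0,0]},{"jaw":0,"offset":[0,0,0],"rot":[0,0,0]}]' 50;  python3 -m handwheel '[{"jaw":0,"offset":[0,0,0],"rot":[0,0,0]},{"jaw":0,"offset":[0,0,0],"rot":[0,0,0]}]'; python3 -c "
from h import *
go([.537,-.0395,.149])"
```

```text
time_s: 10.73
tcp_pos: [0.5378, -0.039, 0.1519]
ee_rot: [0.792, 0.61, 0.002, 0.001]
force: [-0.4, 0.6, 5.8]
grip_width: 0.0294
gripper_force: 50.1
time_s: 10.9
tcp_pos: [0.5378, -0.039, 0.1519]
ee_rot: [0.793, 0.61, 0.002, 0.001]
force: [-0.8, 2.0, 6.6]
grip_width: 0.029
gripper_force: 50.2
t 10.9 tcp [ 0.5378 -0.039   0.1519] xang 75.16 z [ 0.004 -0.    -1.   ] units [-0.02 -0.02  0.1 ] F [-0.8  2.   6.6] w 0.029
```

```bash
python3 -m handwheel '[{"jaw":0,"offset":[0,0,-0.2],"rot":[0,0,0]},{"jaw":0,"offset":[0,0,-0.3],"rot":[0,0,0]},{"jaw":0,"offset":[0,0,-0.4],"rot":[0,0,0]},{"jaw":0,"offset":[0,0,-0.4],"rot":[0,0,0]}]'; python3 -m handwheel '[{"jaw":0,"offset":[0,0,-0.6],"rot":[0,0,0]},{"jaw":0,"offset":[0,0,-0.7],"rot":[0,0,0]},{"jaw":0,"offset":[0,0,-0.7],"rot":[0,0,0]},{"jaw":0,"offset":[0,0,-0.7],"rot":[0,0,0]},{"jaw":0,"offset":[0,0,-0.5],"rot":[0,0,0]},{"jaw":0,"offset":[0,0,0],"rot":[0,0,0]}]'; python3 - <<'E'
from h import *
go([.4757,-.3177,.25])
im=optics.get_image("wrist"); cv2.imwrite("pics/w6.png",im[:,:,::-1])
im=optics.get_image("scene"); cv2.imwrite("pics/s6.png",im[:,:,::-1])
E
```

```text
time_s: 11.23
tcp_pos: [0.5362, -0.039, 0.1894]
ee_rot: [0.793, 0.61, -0.0, -0.0]
force: [-0.3, 0.7, -1.7]
grip_width: 0.0291
gripper_force: 49.5
time_s: 11.73
tcp_pos: [0.5382, -0.0393, 0.2904]
ee_rot: [0.792, 0.61, 0.003, 0.003]
force: [0.5, 0.4, 0.1]
grip_width: 0.0291
gripper_force: 49.7
t 11.73 tcp [ 0.5382 -0.0393  0.2904] xang 75.16 z [ 0.009 -0.002 -1.   ] units [-9.5   0.35  1.34] F [0.5 0.4 0.1] w 0.0291
```

View pics/w6.png

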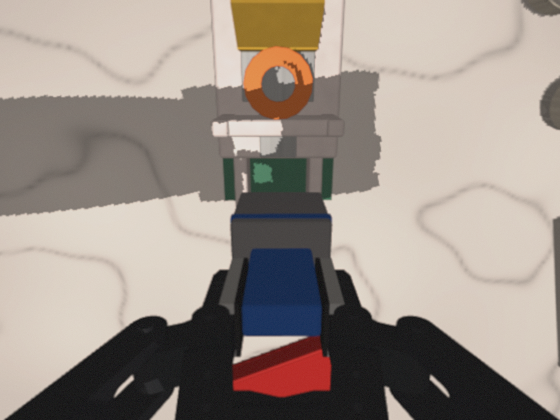

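The cassette is out and upright in the grip, the pocket is empty, and the plug still holds the latch. I'll carry it to the tray.

```bash
python3 -m handwheel '[{"jaw":0,"offset":[-0.4,0.03,0],"rot":[0,0,0]},{"jaw":0,"offset":[-0.8,0.03,0],"rot":[0,0,0]},{"jaw":0,"offset":[-0.9,0.03,0],"rot":[0,0,0]},{"jaw":0,"offset":[-0.9,0.03,0.1],"rot":[0,0,0]},{"jaw":0,"offset":[-0.9,0.03,0.2],"rot":[0,0,0]},{"jaw":0,"offset":[-0.9,0.03,0.2],"rot":[0,0,0]},{"jaw":0,"offset":[-0.9,0.03,0.2],"rot":[0,0,0]},{"jaw":0,"offset":[-0.9,0.03,0.2],"rot":[0,0,0]},{"jaw":0,"offset":[-0.9,0.03,0.2],"rot":[0,0,0]},{"jaw":0,"offset":[-0.9,0.03,0.2],"rot":[0,0,0]},{"jaw":0,"offset":[-0.7,0.03,0],"rot":[0,0,0]},{"jaw":0,"offset":[-0.4,0.03,0],"rot":[0,0,0]}]'; python3 -m handwheel '[{"jaw":0,"offset":[0,0,0.4],"rot":[0,0,0]},{"jaw":0,"offset":[0,0,0.5],"rot":[0,0,0]},{"jaw":0,"offset":[0,0,0.5],"rot":[0,0,0]},{"jaw":0,"offset":[0,0,0.5],"rot":[0,0,0]},{"jaw":0,"offset":[0,0,0.3],"rot":[0,0,0]},{"jaw":0,"offset":[0,0,0],"rot":[0,0,0]},{"jaw":0,"offset":[0,0,0],"rot":[0,0,0]}]'; python3 - <<'E'
from h import *
go([.4757,-.3177,.149])
im=optics.get_image("scene"); cv2.imwrite("pics/s7.png",im[:,:,::-1])
E
```

```text
time_s: 12.83
tcp_pos: [0.4719, -0.3193, 0.243]
ee_rot: [0.793, 0.609, -0.001, -0.002]
force: [-1.0, 0.7, -1.9]
grip_width: 0.0292
gripper_force: 49.6
time_s: 13.42
tcp_pos: [0.4737, -0.3164, 0.1785]
ee_rot: [0.792, 0.61, -0.0, -0.001]
force: [0.3, -0.4, -1.7]
grip_width: 0.029
gripper_force: 49.6
t 13.42 tcp [ 0.4737 -0.3164  0.1785] xang 75.21 z [-0.002  0.001 -1.   ] units [-0.03  0.08  0.98] F [ 0.3 -0.4 -1.7] w 0.029
```

```bash
python3 -m handwheel '[{"jaw":0,"offset":[0,0,0.2],"rot":[0,0,0]},{"jaw":0,"offset":[0,0,0.2],"rot":[0,0,0]},{"jaw":0,"offset":[0,0,0.2],"rot":[0,0,0]},{"jaw":0,"offset":[0,0,0.12],"rot":[0,0,0]},{"jaw":0,"offset":[0,0,0.06],"rot":[0,0,0]},{"jaw":0,"offset":[0,0,0.06],"rot":[0,0,0]},{"jaw":0,"offset":[0,0,0],"rot":[0,0,0]},{"jaw":0,"offset":[0,0,0],"rot":[0,0,0]}]';  python3 -m handwheel '[{"jaw":0,"offset":[0,0,0.05],"rot":[0,0,0]},{"jaw":0,"offset":[0,0,0.03],"rot":[0,0,0]},{"jaw":0,"offset":[0,0,0],"rot":[0,0,0]}]'
```

```text
time_s: 14.13
tcp_pos: [0.474, -0.3173, 0.1544]
ee_rot: [0.792, 0.61, -0.0, -0.0]
force: [-1.3, 0.2, -1.4]
grip_width: 0.0293
gripper_force: 49.6
time_s: 14.38
tcp_pos: [0.4739, -0.3172, 0.1519]
ee_rot: [0.792, 0.61, -0.0, -0.0]
force: [0.8, -0.0, -1.8]
grip_width: 0.0291
gripper_force: 49.6
```

```bash
python3 -m handwheel '[{"jaw":0,"offset":[0,0,0.04],"rot":[0,0,0]},{"jaw":0,"offset":[0,0,0.03],"rot":[0,0,0]},{"jaw":0,"offset":[0,0,0],"rot":[0,0,0]}]';  python3 -m handwheel '[{"jaw":0,"offset":[0,0,0.03],"rot":[0,0,0]},{"jaw":0,"offset":[0,0,0],"rot":[0,0,0]},{"jaw":0,"offset":[0,0,0],"rot":[0,0,0]}]'
```

```text
time_s: 14.63
tcp_pos: [0.4738, -0.3171, 0.1496]
ee_rot: [0.792, 0.61, -0.0, -0.0]
force: [-0.1, -0.4, -1.4]
grip_width: 0.0293
gripper_force: 49.6
time_s: 14.88
tcp_pos: [0.474, -0.3173, 0.149]
ee_rot: [0.792, 0.61, 0.0, 0.0]
force: [-0.4, -0.3, -1.6]
grip_width: 0.0295
gripper_force: 49.6
```

```bash
python3 -m handwheel '[{"jaw":0,"offset":[0,0,0.03],"rot":[0,0,0]},{"jaw":0,"offset":[0,0,0],"rot":[0,0,0]},{"jaw":0,"offset":[0,0,0],"rot":[0,0,0]}]';  python3 -m handwheel '[{"jaw":0,"offset":[0,0,0.03],"rot":[0,0,0]},{"jaw":0,"offset":[0,0,0],"rot":[0,0,0]},{"jaw":0,"offset":[0,0,0],"rot":[0,0,0]}]'
```

```text
time_s: 15.13
tcp_pos: [0.4741, -0.3174, 0.149]
ee_rot: [0.792, 0.61, -0.0, 0.0]
force: [-1.9, 1.7, 5.8]
grip_width: 0.0293
gripper_force: 50.4
time_s: 15.38
tcp_pos: [0.4741, -0.3175, 0.149]
ee_rot: [0.792, 0.61, -0.0, 0.0]
force: [-3.7, 2.9, 9.5]
grip_width: 0.029
gripper_force: 51.0
```

```bash
python3 -m handwheel '[{"jaw":0,"offset":[0,0,-0.03],"rot":[0,0,0]},{"jaw":0.4,"offset":[0,0,0],"rot":[0,0,0]},{"jaw":0.6,"offset":[0,0,0],"rot":[0,0,0]},{"jaw":0.7,"offset":[0,0,0],"rot":[0,0,0]},{"jaw":0.7,"offset":[0,0,0],"rot":[0,0,0]},{"jaw":0.7,"offset":[0,0,-0.3],"rot":[0,0,0]},{"jaw":0.7,"offset":[0,0,-0.7],"rot":[0,0,0]},{"jaw":0.7,"offset":[0,0,-0.9],"rot":[0,0,0]},{"jaw":0.7,"offset":[0,0,-0.9],"rot":[0,0,0]},{"jaw":0.7,"offset":[0,0,-0.9],"rot":[0,0,0]},{"jaw":0.7,"offset":[0,0,-0.6],"rot":[0,0,0]},{"jaw":0.7,"offset":[0,0,0],"rot":[0,0,0]}]'; python3 - <<'E'
from h import *
im=optics.get_image("scene"); cv2.imwrite("pics/s8.png",cv2.resize(im[100:320,80:440,::-1],None,fx=2.2,fy=2.2))
E
```

```text
time_s: 16.38
tcp_pos: [0.4757, -0.3186, 0.2835]
ee_rot: [0.792, 0.61, 0.001, 0.005]
force: [1.1, -0.6, 0.2]
grip_width: 0.0597
gripper_force: 0.0
```

View pics/s8.png

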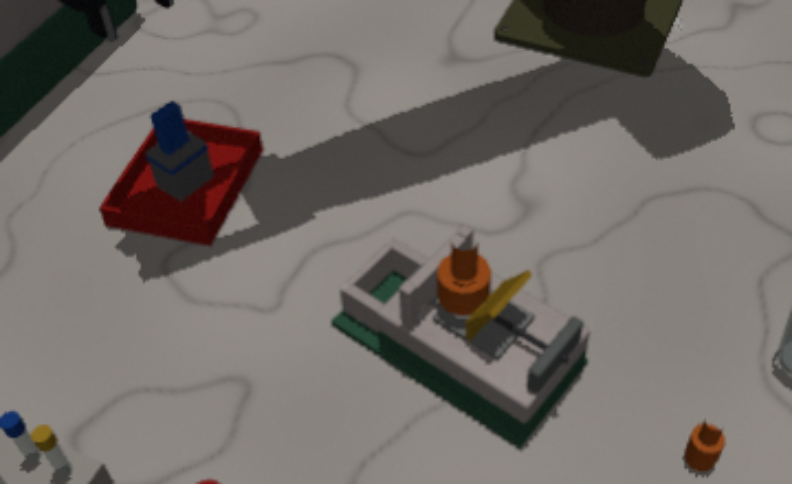

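The cassette stands upright in the tray at (180,155), the plug still props the latch at (463,280), and the gripper is clear of both.

```bash
python3 -c "
from bench import job
print(job.hand_in())"
```

```text
the job is handed in; nothing more can be done
None
```

I handed the job in at about 16 s: the large plug is holding the latch open by itself, and the spent cassette stands upright in the red tray with the gripper clear.

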